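Reload the purge-plug magazine at a frame welding bench

ROBOT

A 6-joint arm with a two-finger parallel gripper is mounted at the origin on the work surface. World frame = base frame: x ahead of the robot, y to its left, z up, the work surface at z = 0. Lengths are in m, angles in rad, forces in N, time in s.
With the tool pointing down it reaches from about 0.3 to 0.875 m from the base axis. Payload 6.4 kg.
Tool frame: the origin (TCP) lies between the finger pads; the fingertips stand 19 mm ahead of it and the grasp point (between the pads) is the TCP; z points along the fingers, y is the direction in which the jaws open and shut (so a half turn about z gives the same grasp; the last joint's range is limited). The gripper opens to 85 mm and grips with 20 to 120 N. Pads are 22 mm wide; open, the fingers measure 114 mm over their backs; the gripper's body (76 mm by 85 mm) begins 54 mm behind the grasp point. The pads swing forward as they close: fully open they stand 13 mm farther back than shut.
Start: joints at [0.997, 0.181, 1.607, -0, 1.354, -0.206], TCP at [0.207, 0.537, 0.25] pointing down, gripper open.
Joint ranges: [-2.99, 2.99], [-0.89, 2.07], [0.3, 2.58], [-1.14, 4.28], [0, 2.63], [-3.12, 3.12]. Speed limits (rad/s): [2.57, 2.57, 3.01, 3.14, 3.14, 3.14].

INTERFACE

Orientations are given as a unit quaternion [w, x, y, z].
In Python, from bench import * gives the robot as it stands.
- The arm moves only by the tool apply_moves, never from a script. Its argument "moves" is a list that holds one entry, the list of rows, each a list of 7 numbers: the shift along the tool's x, y, z in cm, then the turn, a rotation vector about the tool's x, y, z in rad, then the opening, from 0 (shut) to 1 (fully open). A call has 1 to 8 rows; each row is the pose to reach, as a shift and turn from the pose commanded when the call began, along the tool's axes at that moment; what a row does not reach only later rows make up. A row lasts 1/10 s, in which the tool goes at most 50 mm and 8.59 degrees, less where a joint would pass 70% of its speed; a pose out of reach is approached as far as the arm can. A call with a gripper value outside its range is refused whole. The fingers move at their own pace and stop on an object; the grip force is fixed at half the most. Time passes only in rows, so rows that repeat a pose let the fingers close. It gives the time, the measured TCP pose, the force and the opening at its end, in the units of the state.
- get_obs(): the state, without advancing time (a new reading comes with each control period).
- camera(name): name is "side" or "top" or "wrist"; returns the picture (384x512x3 uint8, red, green, blue); there is no depth.
- get_calibration(name): a dict with "vertical_fov" (degrees; the focal length in pixels is half the picture's height over the tangent of half this angle, whatever the lens; pixels are square), "cx", "cy" (the principal point, pixels), "k1" (the pictures are not rectified: a ray, as slopes to the right and down, at radius r is drawn at 1 + k1 r^2 times it, then the intrinsics apply), "R" (3x3) and "t" (3): a world point X has camera coordinates R X + t. Camera axes: x right, y down, z forward; pixel columns grow to the right and rows downward; lengths in m; the calibration is good to about 2 mm. A picture is of the moment at which its call begins: read the wrist's pose just before it. get_calibration takes no time and is no camera call; for the wrist camera it gives the pose at the moment of the call.
- hand_in(): hands the job in, once; it reports no verdict.
The state is a dict: "time_s": time; "q": joint angles; "dq": joint speeds; "joint_efforts": joint torques, N m; "eef_pos": TCP position; "eef_rot": TCP orientation; "wrist_force": force on the tool from outside, world axes, zero at the start; "torque": the same for the moment, N m; "opening": opening from 0.0 (shut) to 1.0 (fully open).
Only numpy, scipy, OpenCV 4.12 (cv2) and the standard library are available. Lean on these libraries where they do the work, as an engineer would, in place of code of your own. Each camera call takes 0.05 s, during which the arm holds its last target. There are 200 camera calls.

TASK

Load both blue purge plugs into the spring-loaded magazine, one at a time: set a plug upright, tapered end down, in the yellow funnel and push it down until the two orange lips have snapped back over its top, then do the same with the other. Both must stay in the magazine under the lips; leave the red plug where it stands.

Things in the scene. Friction and masses are not known exactly. Their poses are not given: they have to be found in the camera images.
- magazine: Fixed upright cage of steel bars, 53 mm bore; sprung white disc inside (4-9 N, goes down 81 mm). Yellow funnel on top: rim 129 mm up, 72 mm inside, 79 outside; narrow end 115 up. Two orange sprung lips, undersides 102 mm up, reach in along its x axis, 41 mm between tips, so shut fingers pass; their tops slope; they yield outwards to a plug pushed down. Origin: base centre on the bench; z up.
- plug_a: Blue aluminium plug, round, 50 mm across, 36 mm tall, about 190 g, loose on the bench. The lowest 16 mm taper to a flat 32 mm foot; straight sides above, flat top. Origin: centre of the foot; z up its axis. Let go with its foot just inside the funnel, it slides down and rests on the lips, top 132 to 140 mm up, until pushed.
- plug_b: Blue plug exactly like plug_a; load them in either order, the second on top of the first. 5 to 15 N push a plug down; once its top is below 102 mm the lips snap back over it and the spring holds it there. Push about 5 mm deeper to be sure (6 mm or more to spare even with two). Origin: centre of the foot; z up its axis.
- plug_red: A loose red plug of the same form and height but 42 mm in diameter, for another tube size. Origin: centre of its foot. Not to be moved.
Things that resemble listed ones, but are neither listed nor needed, are in the scene too. Leave any pink look-alike of the plug_b alone. Leave any pink look-alike of the plug_a alone.

How it is judged:
On the way:
1. one blue plug is under the lips in the magazine, the other still well away from it (((horizontal distance between plug_a and magazine below 0.01 m and z of plug_a in the frame of magazine between 0.005 and 0.0685 m and horizontal distance between plug_b and magazine above 0.05 m) or (horizontal distance between plug_b and magazine below 0.01 m and z of plug_b in the frame of magazine between 0.005 and 0.0685 m and horizontal distance between plug_a and magazine above 0.05 m))), for 0.1 s.
At the end, for the whole second after the job is handed in: Both blue plugs are in the magazine's cage, within 10 mm of its axis and 0.2 rad of upright, the tops of both at or below the lips' undersides (within 2.5 mm), at rest (horizontal distance between each of plug_a, plug_b and magazine below 0.01 m and z of plug_a in the frame of magazine between 0.005 and 0.0685 m and z of plug_b in the frame of magazine between 0.005 and 0.0685 m and linear speed of each of plug_a, plug_b below 0.02 m/s and angle between each of plug_a, plug_b's own z axis and vertical below 0.2 rad); the robot touches nothing.
It fails at once if the red plug is moved more than 30 mm (distance of plug_red from where it was at the start of the episode above 0.03 m).
It also fails if it takes over 64 s, if anything falls off the work surface, if the arm or the gripper's body presses on something with over 40 N, if the wrist force passes 120 N, or if a joint passes its speed limit or range.

## Working session

There is one attempt and no reset: what is moved stays moved. The work goes in short steps, Python scripts to look and compute and a tool call to move; the robot and the scene stay as the last step left them, time stands still between calls to the robot, and variables do not carry over. Pictures are saved under pics/ and viewed, about 8 in all and at most 12, crops included, and the job is handed in when it is done.

Besides the shell and the picture viewer there is one more tool, called after "Emit:" as a command line: name --argument value ..., lists and objects as JSON in quotes. apply_moves: Moves the arm, as the interface text tells. Its arguments: {"type":"object","properties":{"moves":{"type":"array","items":{"type":"array","items":{"type":"array","items":{"type":"number"}}}}},"required":["moves"]}

```bash
mkdir -p pics; cat > h.py <<'E'
from bench import *
import numpy as np, cv2
from scipy.spatial.transform import Rotation as Ro
def snap(n,f=None):
    c=get_calibration(n); im=camera(n)[:,:,::-1].copy()
    if f: cv2.imwrite('pics/'+f,im)
    return im,c
def K(c):
    f=192/np.tan(np.radians(c['vertical_fov'])/2); return f
def ray(c,u,v):
    f=K(c); d=np.array([(u-c['cx'])/f,(v-c['cy'])/f]); p=d.copy()
    for _ in range(30): p=d/(1+c['k1']*(p@p))
    R=np.array(c['R']);t=np.array(c['t'])
    return -R.T@t, R.T@np.array([p[0],p[1],1])
def at(c,u,v,z):
    o,d=ray(c,u,v); return o+d*(z-o[2])/d[2]
def proj(c,X):
    x=np.array(c['R'])@X+np.array(c['t']); p=x[:2]/x[2]; p=p*(1+c['k1']*(p@p)); return p*K(c)+[c['cx'],c['cy']]
def pose():
    s=get_obs(); q=s['eef_rot']; return np.array(s['eef_pos']),Ro.from_quat([q[1],q[2],q[3],q[0]]).as_matrix(),s
E
python3 - <<'E'
from h import *
a,c=snap('top','top0.png'); b,d=snap('side','side0.png')
cv2.imwrite('pics/both0.png',cv2.resize(np.hstack([a,b]),(800,300)))
for x in (c,d): print(x['vertical_fov'],x['k1'],(-np.array(x['R']).T@np.array(x['t'])).round(3))
p,R,s=pose(); print(p,R.round(3),s['opening'],s['time_s'])
E
```

```text
51.253644197525645 -0.007544884224062522 [ 0.461 -0.018  0.778]
55.63620232939827 -0.06778130138894566 [ 0.178 -0.354  0.605]
[0.20648105 0.53613948 0.24946306] [[-0.933  0.36  -0.001]
 [ 0.36   0.933 -0.001]
 [ 0.    -0.002 -1.   ]] 1.0022198620561138 0.1
```

View pics/top0.png

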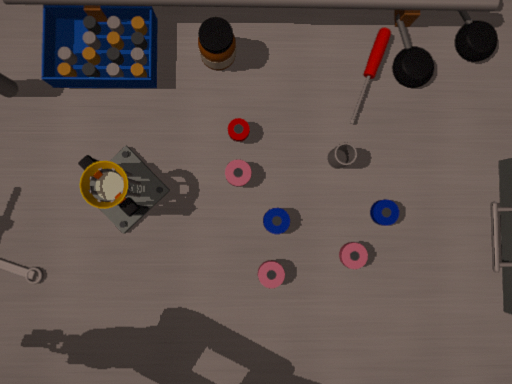

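View pics/side0.png

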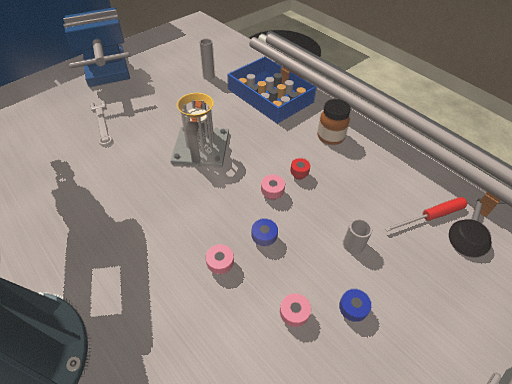

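The two blue plugs show at top-view pixels (277,221) and (385,212). Possible confusions are the pink plugs at (238,173), (272,274) and (354,256), and the red one at (238,130), all to be left alone. The funnel is at (105,185).

```bash
cat >> h.py <<'E'
def blobs(im,c,lo,hi,z,box=None,amin=150):
    h=cv2.cvtColor(im,cv2.COLOR_BGR2HSV); m=cv2.inRange(h,lo,hi)
    if box: 
        k=np.zeros_like(m); x0,y0,x1,y1=box; k[y0:y1,x0:x1]=1; m=m*k
    out=[]
    for q in cv2.findContours(m,cv2.RETR_EXTERNAL,cv2.CHAIN_APPROX_NONE)[0]:
        if cv2.contourArea(q)<amin: continue
        P=np.array([at(c,u,v,z)[:2] for u,v in q[:,0]]).astype(np.float32)
        ctr,r=cv2.minEnclosingCircle(P); out.append((q[:,0].mean(0).round(1),np.array(ctr).round(4),round(r*2000,1)))
    return out
E
python3 - <<'E'
from h import *
a=cv2.imread('pics/top0.png');c=get_calibration('top')
b=cv2.imread('pics/side0.png');d=get_calibration('side')
B=((105,120,40),(130,255,255));Y=((18,120,90),(32,255,255))
for n,i,k in(('top',a,c),('side',b,d)):
    print(n,'blue',blobs(i,k,*B,.036)); print('yel',blobs(i,k,*Y,.129,None,60))
    print('red',blobs(i,k,(0,200,90),(6,255,255),.036)); print('pink',blobs(i,k,(165,60,90),(180,190,255),.036))
e=cv2.resize(a[140:240,70:210],None,fx=4,fy=4,interpolation=cv2.INTER_CUBIC)
f=cv2.resize(b[210:330,230:380],None,fx=2.66,fy=3.33,interpolation=cv2.INTER_CUBIC)[:400]
f=cv2.resize(b[215:325,240:380],None,fx=3,fy=3,interpolation=cv2.INTER_CUBIC)
g=np.zeros((600,800,3),np.uint8); e=e[:,:,:]; g[:270,:378]=e[:270,:378]; 
g[:330,380:800]=f
e2=cv2.resize(b[85:170,160:240],None,fx=3,fy=3,interpolation=cv2.INTER_CUBIC); g[335:335+255,400:640]=e2
g[280:600,:380]=cv2.resize(a[190:250,250:410],(380,143)).repeat(1,0)[:0].reshape(0,380,3) if 0 else g[280:600,:380]
cv2.imwrite('pics/crop.png',cv2.convertScaleAbs(g,alpha=1.4))
E
```

```text
top blue [(array([276.4, 220.5]), array([ 0.4513, -0.0897]), 50.3), (array([384.6, 211.9]), array([ 0.4661, -0.2933]), 53.6), (array([102.2,  47.6]), array([0.7785, 0.2396]), 261.6)]
yel [(array([103.4, 184.1]), array([0.5116, 0.1978]), 78.8)]
red [(array([238.1, 129. ]), array([ 0.6226, -0.0188]), 41.5), (array([377. ,  51.9]), array([ 0.7747, -0.2833]), 99.5)]
pink [(array([270.7, 273.8]), array([ 0.3529, -0.0785]), 52.1), (array([353.1, 255.1]), array([ 0.3865, -0.2327]), 54.4), (array([237.8, 172.3]), array([ 0.5405, -0.018 ]), 51.0)]
side blue [(array([354.9, 303.2]), array([ 0.4623, -0.2961]), 51.2), (array([264.5, 229.3]), array([ 0.4494, -0.0913]), 48.9), (array([271.5,  93. ]), array([0.7704, 0.2339]), 297.3), (array([57.7, 28.2]), array([0.4561, 1.0184]), 668.4)]
yel [(array([194.9, 104.1]), array([0.5078, 0.1953]), 82.5)]
red []
pink [(array([294.9, 309.6]), array([ 0.3814, -0.238 ]), 55.9), (array([219.7, 258.9]), array([ 0.3482, -0.0842]), 59.0), (array([272.3, 186.3]), array([ 0.5349, -0.0263]), 68.0)]
```

View pics/crop.png

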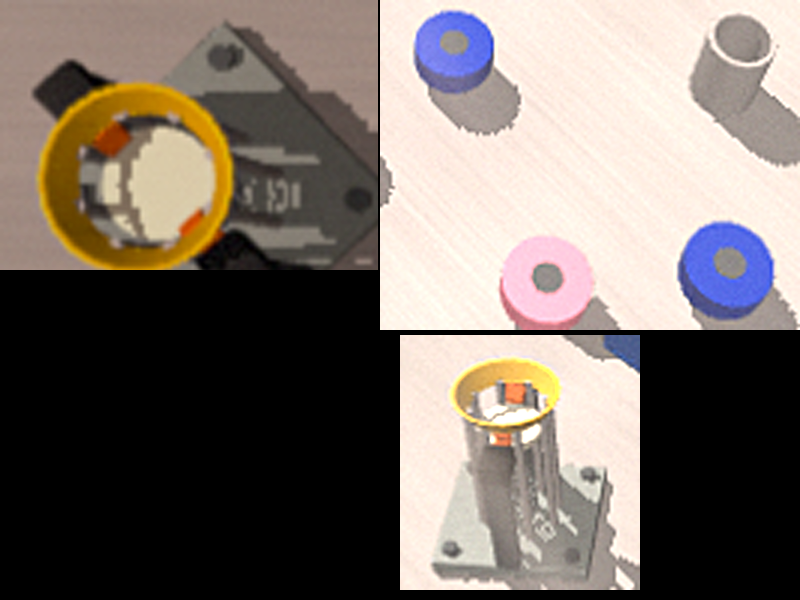

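The crop confirms it: both blue plugs stand upright with their grey-dotted tops up, clear of the pink ones. The magazine's lips lie along roughly the world 45° line. Both cameras agree to about 4 mm. I'll move above the first plug.

```bash
cat >> h.py <<'E'
def go(x,y,z,yaw=225):
    p,R,s=pose(); a=np.radians(yaw); T=np.array([[np.cos(a),np.sin(a),0],[np.sin(a),-np.cos(a),0],[0,0,-1]])
    print('from',p.round(4),'shift cm',(R.T@(np.array([x,y,z])-p)*100).round(2),'rot',Ro.from_matrix(R.T@T).as_rotvec().round(3),'open',round(s['opening'],3),'F',np.round(s['wrist_force'],1),'t',s['time_s'])
E
python3 -c "
from h import *
go(.4505,-.0905,.15); go(.4505,-.0905,.15,45)"
```

```text
from [0.2065 0.5361 0.2495] shift cm [-45.3  -49.68  10.01] rot [-1.000e-03 -1.000e-03 -1.153e+00] open 1.002 F [0.1 0.3 0.2] t 0.1
from [0.2065 0.5361 0.2495] shift cm [-45.3  -49.68  10.01] rot [-1.000e-03  1.000e-03  1.988e+00] open 1.002 F [0.1 0.3 0.2] t 0.1
```

Emit:
apply_moves --moves '[[[-45.3,-49.7,5,0,0,-1.153,1],[-45.3,-49.7,5,0,0,-1.153,1],[-45.3,-49.7,5,0,0,-1.153,1],[-45.3,-49.7,5,0,0,-1.153,1],[-45.3,-49.7,5,0,0,-1.153,1],[-45.3,-49.7,5,0,0,-1.153,1],[-45.3,-49.7,5,0,0,-1.153,1],[-45.3,-49.7,5,0,0,-1.153,1]]]'

```text
time_s: 0.9
eef_pos: [0.3341, 0.2141, 0.2248]
eef_rot: [0.0, -0.33, 0.944, -0.0]
wrist_force: [1.1, -1.2, 0.7]
opening: 1.0
```

```bash
python3 -c "
from h import *
go(.4505,-.0905,.15)"
```

```text
from [0.3341 0.2141 0.2248] shift cm [  9.87 -31.08   7.48] rot [-0.     0.    -0.113] open 1.0 F [ 1.1 -1.2  0.7] t 0.9
```

Emit:
apply_moves --moves '[[[9.9,-31.1,7.5,0,0,-0.113,1],[9.9,-31.1,7.5,0,0,-0.113,1],[9.9,-31.1,7.5,0,0,-0.113,1],[9.9,-31.1,7.5,0,0,-0.113,1],[9.9,-31.1,7.5,0,0,-0.113,1],[9.9,-31.1,7.5,0,0,-0.113,1],[9.9,-31.1,7.5,0,0,-0.113,1],[9.9,-31.1,7.5,0,0,-0.113,1]]]'

```text
time_s: 1.7
eef_pos: [0.4494, -0.0939, 0.149]
eef_rot: [-0.0, -0.378, 0.926, -0.0]
wrist_force: [0.7, 0.5, -0.3]
opening: 0.997
```

```bash
python3 -c "
from h import *
go(.4505,-.0905,.045)
im,c=snap('wrist','w1.png'); print(blobs(im,c,(105,120,40),(130,255,255),.036)); go(.4505,-.0905,.045)"
```

```text
from [ 0.4494 -0.0939  0.149 ] shift cm [-0.32  0.16 10.4 ] rot [ 0.    -0.001 -0.01 ] open 0.997 F [ 0.7  0.5 -0.3] t 1.7
[(array([253.3, 195.3]), array([ 0.4487, -0.0928]), 52.4), (array([49.4, 35.9]), array([ 0.4619, -0.2918]), 58.7)]
from [ 0.4486 -0.0917  0.1491] shift cm [-0.23 -0.07 10.41] rot [ 0.002 -0.001 -0.009] open 1.002 F [0.4 0.6 0.5] t 1.75
```

View pics/w1.png

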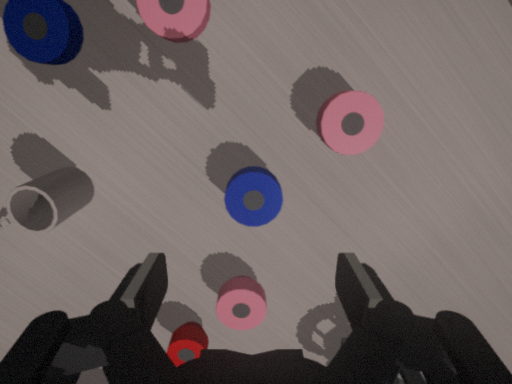

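Wrist view: the blue plug is at pixel (253,196), at about (0.449, -0.092), agreeing within 2 mm. I'll descend and grasp.

Emit:
apply_moves --moves '[[[0,0,4,0,0,-0.009,1],[0,0,8,0,0,-0.009,1],[0,0,10.5,0,0,-0.009,1],[0,0,11.8,0,0,-0.009,1],[0,0,11.8,0,0,-0.009,1],[0,0,11.8,0,0,-0.009,0.2],[0,0,11.8,0,0,-0.009,0.2],[0,0,11.8,0,0,-0.009,0.2]]]'

```text
time_s: 2.55
eef_pos: [0.45, -0.0903, 0.034]
eef_rot: [0.001, -0.385, 0.923, -0.001]
wrist_force: [-3.5, 0.6, 13.1]
opening: 0.565
```

Emit:
apply_moves --moves '[[[0,0,0,0,0,0,0.2],[0,0,0,0,0,0,0.2],[0,0,0,0,0,0,0.2],[0,0,-3,0,0,0,0.2],[0,0,-8,0,0,0,0.2],[0,0,-13,0,0,0,0.2],[0,0,-18,0,0,0,0.2],[0,0,-18,0,0,0,0.2]]]'

```text
time_s: 3.35
eef_pos: [0.453, -0.0918, 0.2205]
eef_rot: [0.005, -0.385, 0.923, -0.006]
wrist_force: [0.1, 0.2, -1.3]
opening: 0.555
```

```bash
python3 -c "
from h import *
go(.51,.197,.21)"
```

```text
from [ 0.453  -0.0918  0.2205] shift cm [-24.52  16.31   0.93] rot [-0.015  0.005  0.004] open 0.555 F [ 0.1  0.2 -1.3] t 3.35
```

Emit:
apply_moves --moves '[[[-24.5,16.3,0,0,0,0,0.2],[-24.5,16.3,0,0,0,0,0.2],[-24.5,16.3,0,0,0,0,0.2],[-24.5,16.3,0,0,0,0,0.2],[-24.5,16.3,0,0,0,0,0.2],[-24.5,16.3,0,0,0,0,0.2],[-24.5,16.3,0,0,0,0,0.2],[-24.5,16.3,0,0,0,0,0.2]]]'

```text
time_s: 4.15
eef_pos: [0.505, 0.1997, 0.2116]
eef_rot: [-0.0, -0.386, 0.923, -0.0]
wrist_force: [-0.3, -0.6, -2.0]
opening: 0.558
```

Emit:
apply_moves --moves '[[[0,0,0,0,0,0,0.2],[0,0,0,0,0,0,0.2],[0,0,0,0,0,0,0.2]]]'

```text
time_s: 4.45
eef_pos: [0.5057, 0.1977, 0.2121]
eef_rot: [0.0, -0.384, 0.924, -0.0]
wrist_force: [-0.7, 0.4, -1.1]
opening: 0.561
```

```bash
python3 -c "
from h import *
go(.51,.197,.21)
w,c=snap('wrist','w2.png'); print('yel wrist',blobs(w,c,(18,120,60),(34,255,255),.129,None,60))
s,d=snap('side','s2.png')
print('side plug',blobs(s,d,(105,120,40),(130,255,255),.22,(150,30,250,160),60))
cv2.imwrite('pics/m2.png',np.hstack([cv2.resize(w,(400,300)),cv2.resize(s[30:150,120:280],(400,300))]))
go(.51,.197,.21)"
```

```text
from [0.5057 0.1977 0.2121] shift cm [-0.26 -0.35  0.21] rot [-0.    -0.     0.002] open 0.561 F [-0.7  0.4 -1.1] t 4.45
yel wrist [(array([ 61.6, 327.3]), array([0.7048, 0.1592]), 14.6), (array([ 99.6, 289.3]), array([0.645 , 0.1591]), 14.4), (array([243.3, 195.7]), array([0.5106, 0.1959]), 77.4)]
side plug [(array([239.3,  83.7]), array([0.5582, 0.0777]), 124.2), (array([187.8,  73.8]), array([0.493 , 0.1759]), 76.1)]
from [0.5058 0.198  0.2122] shift cm [-0.23 -0.37  0.22] rot [-0.     0.     0.002] open 0.559 F [ 0.3 -0.5 -1.5] t 4.55
```

View pics/m2.png

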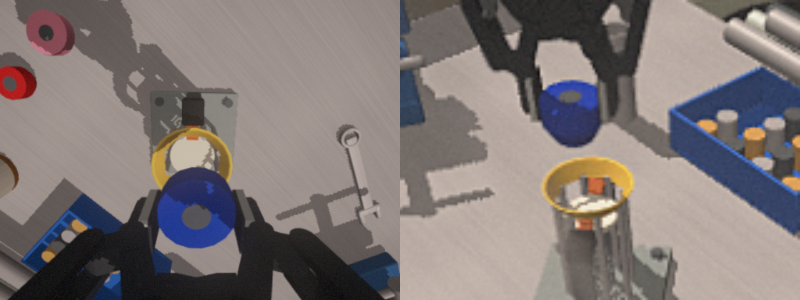

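```bash
python3 -c "
from h import *
c=get_calibration('wrist'); p,R,s=pose()
w=cv2.imread('pics/w2.png'); h=cv2.cvtColor(w,cv2.COLOR_BGR2HSV)
m=cv2.inRange(h,(105,120,30),(130,255,255)); k=np.zeros_like(m); k[200:325,190:315]=1; m*=k
q=max(cv2.findContours(m,cv2.RETR_EXTERNAL,cv2.CHAIN_APPROX_NONE)[0],key=cv2.contourArea)
print(cv2.boundingRect(q))
for z in(.212,.215,.218): print(z,at(c,251,276,z).round(4))
print(at(c,251,277,.215),proj(c,p+[0,0,.003]),p)
d=get_calibration('side')
# dot in side crop (571,97)->full
u,v=120+(570-400)/2.5,30+97/2.5
for z in(.212,.215,.218): print('side',z,at(d,u,v,z).round(4))
v2=proj(c,p-R[:,0]*0.02),proj(c,p+R[:,0]*.02);print(v2)
"
```

```text
(201, 228, 101, 90)
0.212 [0.5059 0.198  0.212 ]
0.215 [0.5044 0.1965 0.215 ]
0.218 [0.5029 0.1951 0.218 ]
[0.50478742 0.19691164 0.215     ] [251.10305446 279.82329723] [0.50576065 0.19795741 0.21221298]
side 0.212 [0.5063 0.199  0.212 ]
side 0.215 [0.5038 0.1948 0.215 ]
side 0.218 [0.5013 0.1906 0.218 ]
(array([251.12086742, 309.61807618]), array([251.08208734, 239.10772859]))
```

Emit:
apply_moves --moves '[[[-0.27,-0.4,0,0,0,0,0.2],[-0.27,-0.4,2,0,0,0,0.2],[-0.27,-0.4,4,0,0,0,0.2],[-0.27,-0.4,5,0,0,0,0.2],[-0.27,-0.4,5.7,0,0,0,0.2],[-0.27,-0.4,5.7,0,0,0,0.2],[-0.27,-0.4,5.7,0,0,0,0.2]]]'

```text
time_s: 5.25
eef_pos: [0.5109, 0.198, 0.1557]
eef_rot: [0.0, -0.384, 0.923, -0.0]
wrist_force: [0.3, -1.3, -1.7]
opening: 0.557
```

```bash
python3 -c "
from h import *
go(.5105,.197,.21)
s,d=snap('side','s3.png')
t,e=snap('top','t3.png')
cv2.imwrite('pics/m3.png',np.hstack([cv2.resize(s[60:180,120:280],(400,300)),cv2.resize(t[120:240,30:190],(400,300))]))
"
```

```text
from [0.5109 0.198  0.1557] shift cm [ 0.09 -0.05 -5.43] rot [-0.001  0.001  0.004] open 0.557 F [ 0.3 -1.3 -1.7] t 5.25
```

View pics/m3.png

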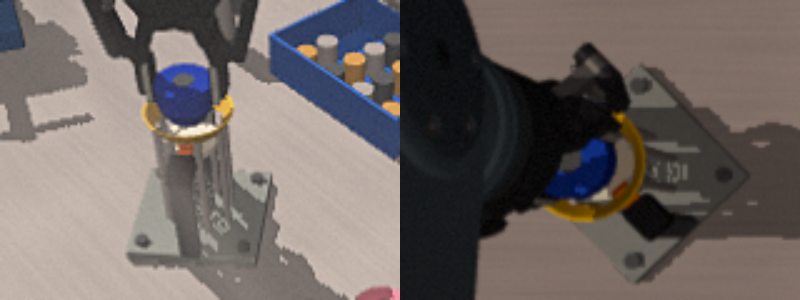

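The plug is in the funnel mouth, centred. I'll lower slightly, release, retreat and shut.

Emit:
apply_moves --moves '[[[0,0,0.4,0,0,0,0.2],[0,0,0.4,0,0,0,0.75],[0,0,0.4,0,0,0,0.75],[0,0,0.4,0,0,0,0.75],[0,0,0.4,0,0,0,0.75],[0,0,-2,0,0,0,0.75],[0,0,-5,0,0,0,0.5],[0,0,-5,0,0,0,0]]]'

```text
time_s: 6.15
eef_pos: [0.513, 0.1984, 0.2096]
eef_rot: [0.004, -0.385, 0.923, -0.001]
wrist_force: [-0.3, -0.4, -0.0]
opening: 0.421
```

```bash
python3 -c "
from h import *
w,c=snap('wrist','w4.png')
s,d=snap('side','s4.png')
print(blobs(w,c,(105,120,30),(130,255,255),.136,(120,60,400,330)))
print(blobs(s,d,(105,120,30),(130,255,255),.136,(150,60,225,140),60))
cv2.imwrite('pics/m4.png',np.hstack([cv2.resize(w,(400,300)),cv2.resize(s[60:180,120:280],(400,300))]))
go(.5105,.197,.165)
"
```

```text
[(array([137., 279.]), array([0.6122, 0.1739]), 49.3), (array([253.6, 204.8]), array([0.5073, 0.1951]), 52.7)]
[(array([193.9, 101.5]), array([0.5079, 0.1948]), 50.7)]
from [0.5108 0.198  0.2058] shift cm [ 0.1  -0.04  4.08] rot [-0.001  0.002  0.004] open 0.24 F [ 0.1  0.5 -0.6] t 6.25
```

View pics/m4.png

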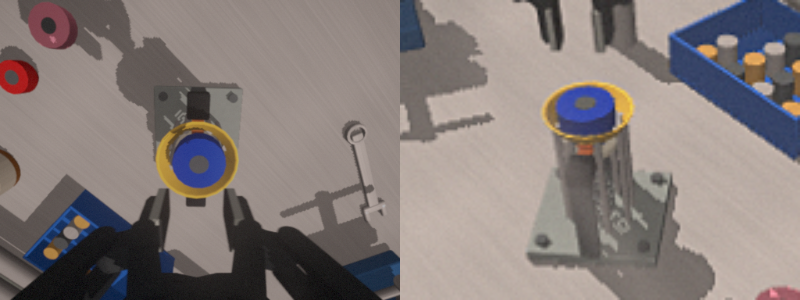

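The plug is seated on the lips inside the funnel at about (0.508, 0.195). I'll push with shut fingers.

Emit:
apply_moves --moves '[[[0.25,0,2,0,0,0,0],[0.25,0,4,0,0,0,0],[0.25,0,5,0,0,0,0],[0.25,0,6,0,0,0,0],[0.25,0,7,0,0,0,0],[0.25,0,8,0,0,0,0],[0.25,0,9,0,0,0,0],[0.25,0,9.2,0,0,0,0]]]'

```text
time_s: 7.05
eef_pos: [0.5087, 0.1962, 0.1126]
eef_rot: [0.0, -0.384, 0.923, 0.0]
wrist_force: [-2.0, -1.1, 6.4]
opening: 0.0
```

Emit:
apply_moves --moves '[[[0,0,0,0,0,0,0],[0,0,0,0,0,0,0],[0,0,0,0,0,0,0]]]'

```text
time_s: 7.35
eef_pos: [0.5087, 0.1962, 0.1135]
eef_rot: [0.0, -0.385, 0.923, -0.0]
wrist_force: [-1.5, 0.0, 4.9]
opening: -0.004
```

Tip at z ≈ 0.094 with a spring-like 5 N. I'll retract and verify.

Emit:
apply_moves --moves '[[[0,0,-2,0,0,0,0],[0,0,-5,0,0,0,0],[0,0,-10,0,0,0,0],[0,0,-12,0,0,0,0],[0,0,-12,0,0,0,0],[0,0,-12,0,0,0,0]]]'

```text
time_s: 7.95
eef_pos: [0.5083, 0.1961, 0.2327]
eef_rot: [-0.0, -0.384, 0.923, -0.0]
wrist_force: [0.0, 0.4, -1.0]
opening: -0.003
```

```bash
python3 -c "
from h import *
w,c=snap('wrist','w5.png')
s,d=snap('side','s5.png')
print(blobs(w,c,(105,120,30),(130,255,255),.102,(120,60,400,330)))
cv2.imwrite('pics/m5.png',np.hstack([cv2.resize(w[120:330,120:400],(400,300)),cv2.resize(s[60:180,120:280],(400,300))]))
go(.4635,-.2945,.15)
"
```

```text
[(array([138.6, 278.9]), array([0.6526, 0.1809]), 77.2), (array([250.3, 191.5]), array([0.5104, 0.1971]), 49.3)]
from [0.5075 0.196  0.2312] shift cm [ 37.89 -31.44   8.16] rot [ 0.002 -0.003  0.004] open 0.004 F [-1.1 -0.2  0.3] t 8.05
```

View pics/m5.png

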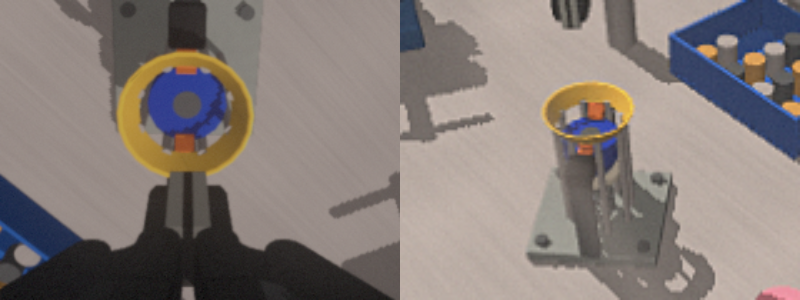

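The first plug is under both orange lips, which have snapped back over its edges. Next, plug two.

Emit:
apply_moves --moves '[[[37.9,-31.4,2,0,0,0,1],[37.9,-31.4,2,0,0,0,1],[37.9,-31.4,2,0,0,0,1],[37.9,-31.4,2,0,0,0,1],[37.9,-31.4,8.2,0,0,0,1],[37.9,-31.4,8.2,0,0,0,1],[37.9,-31.4,8.2,0,0,0,1],[37.9,-31.4,8.2,0,0,0,1]]]'

```text
time_s: 8.85
eef_pos: [0.4719, -0.1973, 0.1738]
eef_rot: [-0.001, -0.384, 0.923, 0.001]
wrist_force: [0.2, -0.5, 0.1]
opening: 1.003
```

```bash
python3 -c "
from h import *
go(.4635,-.2945,.15)"
```

```text
from [ 0.4719 -0.1973  0.1738] shift cm [ 7.49 -6.26  2.37] rot [ 0.003 -0.     0.004] open 1.003 F [ 0.2 -0.5  0.1] t 8.85
```

Emit:
apply_moves --moves '[[[7.4,-6.2,2.4,0,0,0,1],[7.4,-6.2,2.4,0,0,0,1],[7.4,-6.2,2.4,0,0,0,1],[7.4,-6.2,2.4,0,0,0,1],[7.4,-6.2,2.4,0,0,0,1],[7.4,-6.2,2.4,0,0,0,1]]]'

```text
time_s: 9.45
eef_pos: [0.4682, -0.2878, 0.1518]
eef_rot: [-0.003, -0.383, 0.924, -0.001]
wrist_force: [0.1, 0.7, -0.0]
opening: 0.996
```

```bash
python3 -c "
from h import *
go(.4635,-.2945,.032)
im,c=snap('wrist','w6.png'); print([b for b in blobs(im,c,(105,120,40),(130,255,255),.036)]); go(.4635,-.2945,.032)"
```

```text
from [ 0.4682 -0.2878  0.1518] shift cm [ 0.73 -0.15 11.98] rot [ 0.    -0.006 -0.   ] open 0.996 F [ 0.1  0.7 -0. ] t 9.45
[(array([246., 182.]), array([ 0.4638, -0.2987]), 51.4)]
from [ 0.4683 -0.288   0.1521] shift cm [ 0.73 -0.12 12.01] rot [-0.    -0.006  0.   ] open 1.001 F [-0.6 -0.7  0.4] t 9.5
```

Emit:
apply_moves --moves '[[[0.9,-0.25,4,0,-0.005,0,1],[0.9,-0.25,8,0,-0.005,0,1],[0.9,-0.25,10.5,0,-0.005,0,1],[0.9,-0.25,12,0,-0.005,0,1],[0.9,-0.25,12,0,-0.005,0,1],[0.9,-0.25,12,0,-0.005,0,0.2],[0.9,-0.25,12,0,-0.005,0,0.2],[0.9,-0.25,12,0,-0.005,0,0.2]]]'

```text
time_s: 10.3
eef_pos: [0.4669, -0.2963, 0.0341]
eef_rot: [-0.003, -0.379, 0.925, -0.003]
wrist_force: [1.1, -0.6, -0.5]
opening: 0.56
```

Emit:
apply_moves --moves '[[[0,0,0,0,0,0,0.2],[0,0,0,0,0,0,0.2],[0,0,0,0,0,0,0.2],[0,0,-3,0,0,0,0.2],[0,0,-8,0,0,0,0.2],[0,0,-13,0,0,0,0.2],[0,0,-18,0,0,0,0.2],[0,0,-18,0,0,0,0.2]]]'

```text
time_s: 11.1
eef_pos: [0.4703, -0.2973, 0.2214]
eef_rot: [-0.001, -0.379, 0.925, -0.009]
wrist_force: [0.7, 0.2, -0.3]
opening: 0.561
```

```bash
python3 -c "
from h import *
go(.5105,.197,.21)"
```

```text
from [ 0.4703 -0.2973  0.2214] shift cm [-37.56  32.41   0.29] rot [-0.017 -0.008 -0.008] open 0.561 F [ 0.7  0.2 -0.3] t 11.1
```

Emit:
apply_moves --moves '[[[-37.5,32.4,0,0,-0.006,0,0.2],[-37.5,32.4,0,0,-0.006,0,0.2],[-37.5,32.4,0,0,-0.006,0,0.2],[-37.5,32.4,0,0,-0.006,0,0.2],[-37.5,32.4,0,0,-0.006,0,0.2],[-37.5,32.4,0,0,-0.006,0,0.2],[-37.5,32.4,0,0,-0.006,0,0.2],[-37.5,32.4,0,0,-0.006,0,0.2]]]'

```text
time_s: 11.9
eef_pos: [0.4985, 0.1067, 0.2094]
eef_rot: [-0.001, -0.379, 0.925, -0.001]
wrist_force: [0.6, -0.3, -1.4]
opening: 0.563
```

```bash
python3 -c "
from h import *
go(.5105,.197,.21)"
```

```text
from [0.4985 0.1067 0.2094] shift cm [-7.19  5.6  -0.08] rot [-0.001 -0.002 -0.008] open 0.563 F [ 0.6 -0.3 -1.4] t 11.9
```

Emit:
apply_moves --moves '[[[-7.2,5.6,0,0,0,-0.008,0.2],[-7.2,5.6,0,0,0,-0.008,0.2],[-7.2,5.6,0,0,0,-0.008,0.2],[-7.2,5.6,0,0,0,-0.008,0.2],[-7.2,5.6,0,0,0,-0.008,0.2],[-7.2,5.6,0,0,0,-0.008,0.2]]]'

```text
time_s: 12.5
eef_pos: [0.5109, 0.1938, 0.209]
eef_rot: [-0.001, -0.382, 0.924, -0.001]
wrist_force: [0.9, 0.4, -1.6]
opening: 0.558
```

```bash
python3 -c "
from h import *
w,c=snap('wrist','w7.png'); p,R,s=pose()
h=cv2.cvtColor(w,cv2.COLOR_BGR2HSV); m=((h[:,:,1]<90)*255).astype(np.uint8); k=np.zeros_like(m); k[245:310,225:280]=1
x,y,_,_=0,0,0,0
n,l,st,ct=cv2.connectedComponentsWithStats(m*k)
for i in range(1,n):
  if st[i][4]>100: print(st[i],ct[i],at(c,*ct[i],.2135).round(4))
b=w[180:330,150:350]; s,d=snap('side','s7.png')
cv2.imwrite('pics/m7.png',np.hstack([cv2.resize(b,(400,300)),cv2.resize(s[30:150,120:280],(400,300))]))
go(.5105,.197,.153)"
```

```text
[233 259  37  32 927] [251.05285868 274.36461704] [0.508  0.1909 0.2135]
from [0.5111 0.1939 0.2091] shift cm [-0.19  0.26  5.61] rot [-0.    -0.003 -0.002] open 0.559 F [ 0.4 -0.7 -0.8] t 12.6
```

View pics/m7.png

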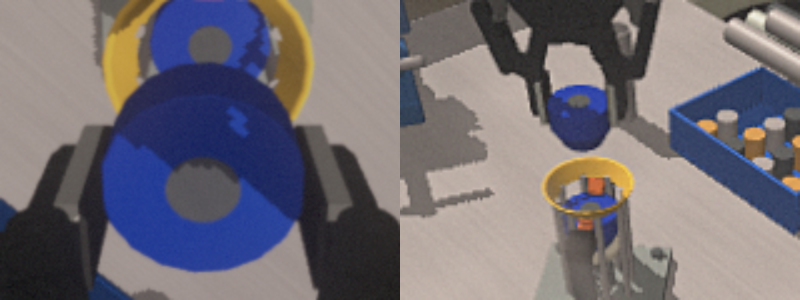

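Emit:
apply_moves --moves '[[[-0.4,0.26,0,0,0,0,0.2],[-0.4,0.26,2,0,0,0,0.2],[-0.4,0.26,4,0,0,0,0.2],[-0.4,0.26,5,0,0,0,0.2],[-0.4,0.26,5.6,0,0,0,0.2],[-0.4,0.26,5.6,0,0,0,0.2],[-0.4,0.26,5.6,0,0,0,0.2]]]'

```text
time_s: 13.3
eef_pos: [0.5124, 0.1997, 0.1537]
eef_rot: [-0.001, -0.383, 0.924, -0.001]
wrist_force: [-0.1, 0.5, -1.5]
opening: 0.56
```

Emit:
apply_moves --moves '[[[0,0,0,0,0,0,0.2],[0,0,0,0,0,0,0.75],[0,0,0,0,0,0,0.75],[0,0,0,0,0,0,0.75],[0,0,0,0,0,0,0.75],[0,0,-2,0,0,0,0.75],[0,0,-5,0,0,0,0.5],[0,0,-5,0,0,0,0]]]'

```text
time_s: 14.1
eef_pos: [0.5144, 0.2002, 0.2073]
eef_rot: [0.002, -0.383, 0.924, -0.002]
wrist_force: [0.4, -0.1, 0.1]
opening: 0.419
```

```bash
python3 -c "
from h import *
w,c=snap('wrist','w8.png')
s,d=snap('side','s8.png')
print(blobs(w,c,(105,120,30),(130,255,255),.136,(180,60,350,330)))
print(blobs(s,d,(105,120,30),(130,255,255),.136,(150,60,225,140),60))
cv2.imwrite('pics/m8.png',np.hstack([cv2.resize(w,(400,300)),cv2.resize(s[60:180,120:280],(400,300))]))
go(.509,.196,.113)
"
```

```text
[(array([252.9, 203.5]), array([0.5087, 0.1949]), 57.9)]
[(array([194.1, 100.1]), array([0.5122, 0.199 ]), 51.4)]
from [0.5123 0.1998 0.2037] shift cm [ 0.49 -0.02  9.07] rot [-0.001 -0.001  0.   ] open 0.243 F [-0.1 -0.4  0.2] t 14.2
```

View pics/m8.png

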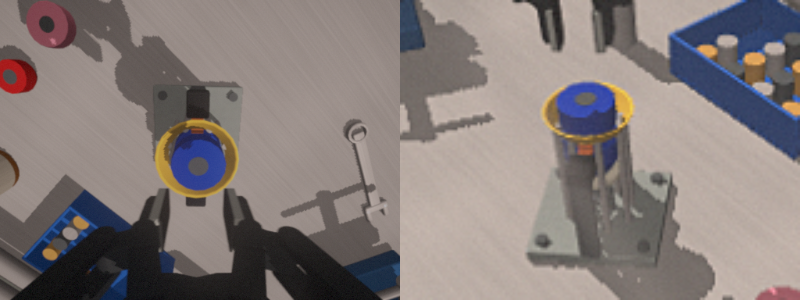

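Plug two rests in the funnel on the lips, perhaps tilted slightly. I'll push centrally and more slowly.

Emit:
apply_moves --moves '[[[0.45,0,2,0,0,0,0],[0.45,0,3.5,0,0,0,0],[0.45,0,4.2,0,0,0,0],[0.45,0,4.7,0,0,0,0],[0.45,0,5.2,0,0,0,0],[0.45,0,5.7,0,0,0,0],[0.45,0,6.2,0,0,0,0],[0.45,0,6.7,0,0,0,0]]]'

```text
time_s: 15.0
eef_pos: [0.509, 0.1961, 0.1371]
eef_rot: [-0.001, -0.383, 0.924, -0.001]
wrist_force: [-4.9, -2.6, 10.2]
opening: 0.002
```

Emit:
apply_moves --moves '[[[0,0,0.5,0,0,0,0],[0,0,1,0,0,0,0],[0,0,1.5,0,0,0,0],[0,0,2,0,0,0,0],[0,0,2.35,0,0,0,0],[0,0,2.35,0,0,0,0],[0,0,2.35,0,0,0,0]]]'

```text
time_s: 15.7
eef_pos: [0.5089, 0.1963, 0.113]
eef_rot: [-0.001, -0.383, 0.924, -0.001]
wrist_force: [-2.1, -1.9, 4.7]
opening: 0.003
```

Emit:
apply_moves --moves '[[[0,0,-2,0,0,0,0],[0,0,-5,0,0,0,0],[0,0,-10,0,0,0,0],[0,0,-14,0,0,0,0],[0,0,-14,0,0,0,0],[0,0,-14,0,0,0,0],[0,0,-14,0,0,0,0],[0,0,-14,0,0,0,0]]]'

```text
time_s: 16.5
eef_pos: [0.5078, 0.1965, 0.2506]
eef_rot: [-0.003, -0.383, 0.924, -0.0]
wrist_force: [-0.8, 0.3, -0.3]
opening: 0.001
```

```bash
python3 -c "
from h import *
w,c=snap('wrist','w9.png')
s,d=snap('side','s9.png')
print(blobs(w,c,(105,120,30),(130,255,255),.102,(180,60,350,330)))
print('red',blobs(w,c,(0,200,60),(6,255,255),.036))
cv2.imwrite('pics/m9.png',np.hstack([cv2.resize(w[120:330,120:400],(400,300)),cv2.resize(s[60:180,120:280],(400,300))]))
go(.5,.2,.3)
"
```

```text
[(array([249.5, 186.8]), array([0.5105, 0.1973]), 49.3)]
red [(array([ 45.4, 102.9]), array([ 0.6185, -0.015 ]), 50.0)]
from [0.5081 0.1965 0.251 ] shift cm [ 0.35  0.82 -4.9 ] rot [ 0.001 -0.005  0.   ] open -0.002 F [-0.6 -0.5 -0.4] t 16.6
```

View pics/m9.png

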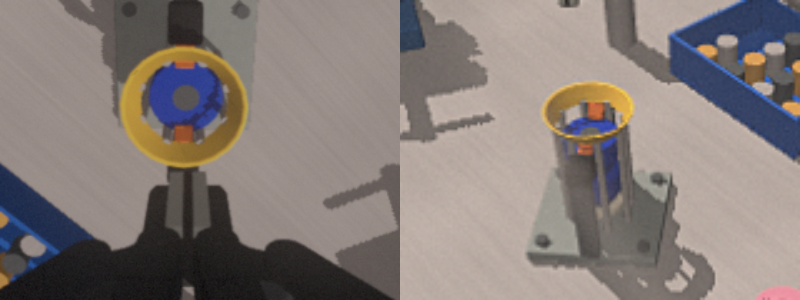

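Both blue plugs are stacked in the cage, with both lips over the upper one, centred at (0.5105, 0.197), and the arm is clear. Handing in.

```bash
python3 -c "
from bench import *
print(hand_in())"
```

```text
the job is handed in; nothing more can be done
None
```

I loaded both blue plugs into the magazine one at a time and handed the job in at about 16.6 s. Each plug was set in the funnel and pushed with shut fingers to about 7 mm below the lips' undersides, with only about 5 N of spring force left at the bottom.

- **First plug:** after the push, the pictures showed it under both lips while the second plug was still on the bench.
- **Both plugs:** the last wrist and side pictures show them stacked in the cage. Both lips are back over the upper plug, whose centre measured (0.5105, 0.197), within about 1 mm of the funnel's centre. The gripper was about 0.1 m above the funnel and touching nothing.
- **Red plug:** it measured (0.619, -0.015) at the end against (0.623, -0.019) at the start. That is within measuring error, since its blob came out at 50 mm in the last picture instead of 42 mm.

Three readings were off along the way:
- The cameras differed by 2 to 5 mm on plug positions.
- The second plug sat about 3 mm off-centre in the grip, which I partly corrected before setting it in the funnel.
- The second plug looked slightly tilted on the lips before the push; it looks level in the last pictures, but I did not measure its angle.

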